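# Load a module into the test bay through its swing gate

## Task

Set the blue-lidded module on the loading deck of the test bay and push it, connector end first and lying flat, along the channel and through the yellow swing gate until it bears on the pad hidden under the blue hood; press it home there with a steady push of about 10 N for about a second, never more than 18 N on the pad. Then take the fingers out so that the gate falls shut behind it, and leave the module seated, the red-lidded module and everything else on the bench where they were.

Things in the scene. Friction and masses are not known exactly. Their poses are not given: they have to be found in the camera images.
- module: the module to load: aluminium box 80 (x) x 50 (y) x 28 (z) mm with a blue lid, 0.25 to 0.45 kg. Origin at the centre of its underside, z up, +x towards its connector end (the end with a black bar across the lid). It starts on a 2 mm thick mat; it may lie in either of two places, the red-lidded one in the other. Sliding it on the deck takes roughly 1 to 4 N
- nose (a point): centre of the module's connector end face, 40 mm ahead (+x) of the module's origin and 12 mm above its underside
- twin: the other module, the same box with a red lid; to be left alone. Origin and axes as for the module
- bay: the test bay, a rigid fixed fixture 420 x 130 mm. +x: direction of travel into it, +y: the gate's hinge side, z up; origin on the bench, on the channel's centre line, at the channel's mouth. Deck top at z = 10 mm from x = -150 to 270. From x = 0 an open-topped channel, 54 mm wide, wall tops at z = 40 mm; at x = 24 to 96 the hinge-side wall is set back 15 mm for the gate
- load_mark (a point): centre of a white rectangle (85 x 54 mm) on the deck where the module is set down, bay x = -95, y = 0, z = 10 mm. The deck is open, without walls, from bay x = -150 to -50; there flared guides begin, 96 mm apart, narrowing to the 54 mm channel at x = 0
- hood_lip (a point): middle of the top front edge of the blue hood, bay x = 145 mm, z = 51 mm. The hood covers the channel from there to x = 270, underside at z = 46 mm, fittings on it to z = 63 mm
- gate (a joint): yellow swing gate, an upright flap 56 mm long, 4 thick, 28 high, on a vertical pin at bay x = 30, y = 34 mm. 0 = shut across the channel; grows to 1.5 rad as it swings inward (bay +x); it cannot open outward. A light spring (1 to 2 N at its edge) shuts it once its sweep, up to bay x = 90 mm, is free; it rests harmlessly on a module or fingers standing there
- gate_edge (a point): upper free corner of the gate, 58 mm from its hinge pin, 41 mm above the bench
- end_stop: bracket under the hood, axes as the bay, origin at bay x = 178, y = 0, z = 10 mm. Its nearly rigid rubber pad is clamped with its face 0 to 22 mm beyond (+x) this origin: unmeasured and unseen, to be felt. The seated module's rear is at bay x = 98 to 120, in the open channel, clear of the gate. Contact needs 5 N or more on the pad for 0.3 s; over 18 N damages it
- seat_switch (a joint): thin brass plunger standing 8 mm out of the pad's face, hidden; 0 = out, 0.008 m = pushed in flush by a module that touches the pad. Its spring (under 0.5 N) is too weak to push the module back
- spool_a: bystander, to be left where it is: bare metal solder spool, 52 mm across, 45 mm high; origin at the underside
- spool_b: bystander, to be left where it is: white solder spool, 60 mm across, 30 mm high; origin at the underside
- spool_c: bystander, to be left where it is: red solder spool, 48 mm across, 50 mm high; origin at the underside
- flux: bystander, to be left where it is: small steel flux jar, 48 mm across, 35 mm high; origin at the underside
- tip_bowl: bystander, to be left where it is: red bowl, 110 mm across, 55 mm high; origin at the underside
- driver: bystander, to be left where it is: screwdriver with an orange handle, 170 mm long; origin at the underside
- pliers: bystander, to be left where it is: red-handled pliers, about 150 mm long, origin near the pivot
Things that resemble listed ones, but are neither listed nor needed, are in the scene too. Leave any brown or turquoise look-alike of the module alone.

How it is judged:
On the way, in this order (a step that is already met when the one before it is completed fails the run):
1. the module lies flat on the loading deck, ahead of the gate, with the gate shut (x of module in the frame of bay between -0.16 and 0 m and y of module in the frame of bay between -0.04 and 0.04 m and z of module in the frame of bay below 0.013 m and angle between module's own z axis and vertical below 0.1 rad and value of joint gate below 0.15 rad), for 0.1 s.
2. the module, flat on the deck and nose first, stands in the gateway and holds the gate open (value of joint gate above 0.7 rad and x of nose in the frame of bay above 0.06 m and x of module in the frame of bay below 0.06 m and z of module in the frame of bay between 0.005 and 0.014 m), for 0.05 s.
3. the module is pressed on the pad with 5 N or more for 0.3 s (contact force between module and end_stop above 5 N and value of joint seat_switch above 0.0055 m), for 0.3 s.
At the end, for the whole second after the job is handed in: the module lies flat and at rest in the bay, connector end towards the pad and within 2.5 mm of it (seat switch in by more than 5.5 of its 8 mm), square to the channel within 0.12 rad, released, and the gate has fallen shut behind it (under 0.12 rad) (value of joint seat_switch above 0.0055 m and value of joint gate below 0.12 rad and x of nose in the frame of bay above 0.17 m and z of module in the frame of bay below 0.013 m and angle between module's own z axis and vertical below 0.08 rad and linear speed of module below 0.01 m/s and angle between the x axis of module and the x axis of bay, either way round below 0.12 rad); the robot touches nothing.
It fails at once if the module is pressed on the end stop with more than 18 N (contact force between module and end_stop above 18 N).
It fails at once if the red-lidded module is moved more than 15 mm (distance of twin from where it was at the start of the episode above 0.015 m).
It fails at once if another thing on the bench is moved more than 20 mm (distance of any of spool_a, spool_b, spool_c, flux, tip_bowl, driver, pliers from where it was at the start of the episode above 0.02 m).
It also fails if it takes over 64 s, if anything falls off the work surface, if the arm or the gripper's body presses on something with over 40 N, if the wrist force passes 120 N, or if a joint passes its speed limit or range.

## Robot

A 6-joint arm with a two-finger parallel gripper is mounted at the origin on the work surface. World frame = base frame: x ahead of the robot, y to its left, z up, the work surface at z = 0. Lengths are in m, angles in rad, forces in N, time in s.
With the tool pointing down it reaches from about 0.35 to 0.775 m from the base axis. Payload 5.5 kg.
Tool frame: the origin (TCP) lies where the fingers leave the gripper's body, on its centre line; the fingertips stand env.tip_reach ahead of it and the grasp point (between the pads) lies 54 mm ahead of it (env.tip_reach is the distance from the TCP to the fingertips, in m); z points along the fingers, y is the line along which they close (so a half turn about z gives the same grasp; the last joint's range is limited). The gripper opens to 85 mm and grips with 20 to 120 N. Pads are 22 mm wide; open, the fingers measure 114 mm over their backs; the gripper's body (76 mm by 85 mm) begins 54 mm behind the grasp point. The pads swing forward as they close: fully open they stand 13 mm farther back than shut.
Start: joints at [1.013, 0.313, 0.046, 1.304, 0, 1.431], TCP at [0.233, 0.526, 0.304] pointing down, gripper open.
Joint ranges: [-2.76, 2.76], [-0.86, 1.69], [-1.03, 1.26], [-2.2, 2.34], [-1.47, 1.5], [-3.14, 3.14]. Speed limits (rad/s): [2.57, 2.57, 3.14, 3.14, 3.14, 3.14].

## Interface

Orientations are given as a unit quaternion [w, x, y, z].
In Python, from workcell import status, optics, hand_in, env gives the robot as it stands.
- The arm moves only by the shell command python3 -m handwheel 'ROWS' [FORCE]. ROWS is a JSON object whose one key "deltas" holds a list of rows, each a list of 5 numbers: the opening, from -1 (shut) to 1 (fully open), then the shift along the tool's x, y, z in units of 40 mm (1.0 is 40 mm), then the turn about the tool's z in units of 10 degrees (1.0 is 10 degrees). In form: {"deltas": [[jaw, x, y, z, roll], ...]}. A call has 1 to 20 rows; each row shifts and turns the commanded pose from where the row before left it, along the tool's axes as they then stand; what a row does not reach is not made up. A row lasts 1/8 s, in which the tool goes at most 62.5 mm and 10.7 degrees, less where a joint would pass 70% of its speed; a pose out of reach is approached as far as the arm can. A call is refused whole if a number of a shift passes 1 or a number of a turn 1, either way. A call with a gripper value outside its range is refused whole. The fingers move at their own pace and stop on an object; FORCE is the grip in N (left out, the last holds). Time passes only in rows, so rows that do not move let the fingers close. It gives the time, the measured TCP pose, the force, the opening and the grip force at its end, in the units of the state.
- status.get_state(): the state, without advancing time (a new reading comes with each control period).
- optics.read_camera(name): name is "scene" or "side" or "wrist"; returns a dict with "frame" (420x560x3 uint8, red, green, blue), "depth" (420x560 float32, m along the optical axis (not along the pixel's ray), 0 where there is no reading), "vfov" (degrees; the focal length in pixels is half the picture's height over the tangent of half this angle, whatever the lens; pixels are square), "cx", "cy" (the principal point, pixels), "origin" and "attitude" of the camera in the world. Camera axes: x right, y down, z forward; pixel columns grow to the right and rows downward; lengths in m; the calibration is good to about 2 mm. A picture is of the moment at which its call begins.
- hand_in(): hands the job in; it is judged then, once.
The state is a dict: "clock": time; "joint_pos": joint angles; "qvel": joint speeds; "tau": joint torques, N m; "tcp_pos": TCP position; "orientation": TCP orientation; "wrist_force": force on the tool from outside, world axes, zero at the start; "ft_torque": the same for the moment, N m; "finger_gap": finger opening in m; "grip_force": force on a finger pad.
Only numpy, scipy, OpenCV 4.12 (cv2) and the standard library are available. Lean on these libraries where they do the work, as an engineer would, in place of code of your own. Each camera call takes 0.05 s, during which the arm holds its last target. There are 200 camera calls.

## Working session

There is one attempt and no reset: what is moved stays moved. The work goes in short steps, Python scripts to look and compute and a shell command to move; the robot and the scene stay as the last step left them, time stands still between calls to the robot, and variables do not carry over. Pictures are saved under pics/ and viewed, at most 10 in all, crops included, and the job is handed in when it is done.

```bash
mkdir -p pics; ls
cat > h.py <<'E'
import numpy as np, cv2
from scipy.spatial.transform import Rotation as R
from workcell import status, optics, env
def cam(n):
    c=optics.read_camera(n); c['f']=c['frame'].shape[0]/2/np.tan(np.radians(c['vfov'])/2)
    a=np.array(c['attitude'],float)
    c['R']=a if a.shape==(3,3) else R.from_quat(a[[1,2,3,0]]).as_matrix()
    return c
def cloud(c):
    d=c['depth'];v,u=np.mgrid[:d.shape[0],:d.shape[1]]
    p=np.stack([(u-c['cx'])/c['f']*d,(v-c['cy'])/c['f']*d,d],-1)
    return p@c['R'].T+np.array(c['origin'])
def ray(c,uv,z):
    uv=np.atleast_2d(uv).astype(float)
    r=np.c_[(uv[:,0]-c['cx'])/c['f'],(uv[:,1]-c['cy'])/c['f'],np.ones(len(uv))]@c['R'].T
    o=np.array(c['origin']); return o+r*((z-o[2])/r[:,2])[:,None]
def proj(c,p):
    q=(np.atleast_2d(p)-np.array(c['origin']))@c['R']; return np.c_[q[:,0]/q[:,2]*c['f']+c['cx'],q[:,1]/q[:,2]*c['f']+c['cy']]
def save(c,n): cv2.imwrite('pics/'+n,c['frame'][...,::-1])
E
python3 - <<'E'
from h import *
import pickle
for n in ['scene','side']:
    c=cam(n); save(c,n+'0.png'); pickle.dump(c,open(n+'.pkl','wb')); print(n,c['origin'],c['attitude'],c['vfov'],c['cx'],c['cy'])
print(env.tip_reach, status.get_state())
E
```

```text
pics
scene [ 1.15150667 -0.09510191  0.97143107] [-0.2390477   0.71239621  0.62763506 -0.20352415] 54.39454537500775 279.9082346364333 200.75714165060765
side [ 0.2402893  -0.93765188  1.07163434] [-0.3702409   0.92087567 -0.11354652  0.04490943] 48.539619646281125 278.6233510771892 205.99095437981742
0.0726 {'clock': 0.1, 'joint_pos': array([1.01339404e+00, 3.13917412e-01, 4.51150814e-02, 1.30358549e+00,
       7.61353967e-06, 1.43122197e+00]), 'qvel': array([-4.88568563e-04,  9.67573024e-05,  4.74313815e-03, -2.52607305e-03,
       -2.53329790e-04, -1.15772706e-04]), 'tau': array([ 1.96630259e-03, -4.81724596e+01,  2.99245656e+01,  1.27211935e-02,
       -1.85622866e-04,  1.07848817e-05]), 'tcp_pos': array([0.2331425 , 0.52526016, 0.30311162]), 'orientation': array([-2.75307572e-04,  2.07397540e-01,  9.78256422e-01, -7.46614785e-04]), 'wrist_force': array([-0.48535945, -0.60855965,  0.38452673]), 'ft_torque': array([-0.02077995,  0.00549656, -0.02336282]), 'grip_force': 0.0, 'finger_gap': 0.08595635287333549}
```

View pics/scene0.png

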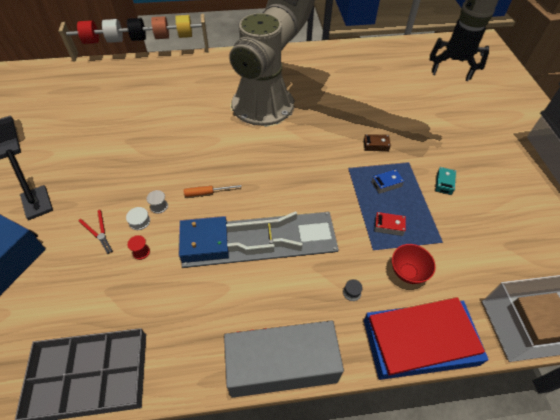

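View pics/side0.png

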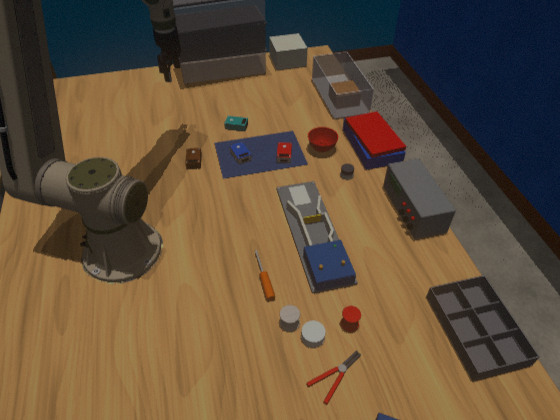

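The scene view shows the blue module at (388,181) and the red one at (391,223). The bay runs from its white mark at (316,232) to the hood at (204,238). The side view has the blue module at (240,152), the mark at (300,195) and the hood at (328,264).

Run:
```python
from h import *
import pickle
out=[]
for n,(u0,v0,u1,v1),(mx,my) in [('scene',(340,155,450,255),(388,181)),('side',(215,125,325,175),(240,152))]:
    c=pickle.load(open(n+'.pkl','rb')); P=cloud(c); im=c['frame']
    h=cv2.cvtColor(im,cv2.COLOR_RGB2HSV)
    out.append(cv2.resize(im[v0:v1,u0:u1],(700,int(700*(v1-v0)/(u1-u0))),interpolation=cv2.INTER_CUBIC)[...,::-1])
    roi=np.zeros(im.shape[:2],bool); roi[my-25:my+25,mx-28:mx+28]=1
    for nm,lo in (('z>0.024',0.024),):
        m=roi&(P[...,2]>lo)&(P[...,2]<.045)
        nl,lab=cv2.connectedComponents(m.astype(np.uint8)); k=lab[my,mx]
        q=P[(lab==k)&m] if k else P[m]
        r=cv2.minAreaRect((q[:,:2]*1000).astype(np.float32)); print(n,nm,len(q),np.median(q[:,2]),r)
    # white mark
    g=P
    wm=(h[...,1]<40)&(h[...,2]>190)&(abs(P[...,2]-.01)<.006)
    nl,lab,st,ce=cv2.connectedComponentsWithStats(wm.astype(np.uint8))
    for i in range(1,nl):
        if st[i,4]>150:
            uv=np.argwhere(lab==i)[:,::-1]; w=ray(c,uv,.010)[:,:2]*1000
            print(n,'white',ce[i],st[i,4],np.median(P[lab==i][:,2]),cv2.minAreaRect(w.astype(np.float32)))
    # hood
    hm=(h[...,0]>100)&(h[...,0]<125)&(h[...,1]>120)&(P[...,2]>.044)&(P[...,2]<.057)
    nl,lab,st,ce=cv2.connectedComponentsWithStats(hm.astype(np.uint8))
    for i in range(1,nl):
        if st[i,4]>400:
            uv=np.argwhere(lab==i)[:,::-1]; w=ray(c,uv,.051)[:,:2]*1000
            print(n,'hood',ce[i],st[i,4],np.median(P[lab==i][:,2]),cv2.minAreaRect(w.astype(np.float32)))
    ym=(h[...,0]>18)&(h[...,0]<32)&(h[...,1]>140)&(P[...,2]>.025)&(P[...,2]<.06)
    q=P[ym]; print('yellow',len(q),np.median(q,0) if len(q) else '')
cv2.imwrite('pics/m1.png',out[0]);
cv2.imwrite('pics/m2.png',out[1])
```

```text
scene z>0.024 380 0.030404598392893722 ((415.3905334472656, 335.95159912109375), (52.42237091064453, 83.18414306640625), 13.98981761932373)
scene white [314.43548387 231.82718894] 434 0.010297078095053203 ((562.4837036132812, 88.31544494628906), (80.298583984375, 49.35952377319336), 89.5087661743164)
scene hood [203.04795852 236.56383668] 1543 0.05085678377338998 ((564.686279296875, -213.23562622070312), (120.919677734375, 109.78999328613281), 89.80812072753906)
yellow 17 [ 0.56707679 -0.0377513   0.04053705]
side z>0.024 214 0.027839590611892562 ((416.1330871582031, 335.0760803222656), (50.06806945800781, 87.13343048095703), 12.538576126098633)
side hood [327.98584429 258.35894843] 989 0.049895136325196265 ((560.0784912109375, -219.3533935546875), (118.67633056640625, 105.12419891357422), 89.7004623413086)
yellow 60 [ 0.56892237 -0.03985975  0.03345869]
```

View pics/m1.png

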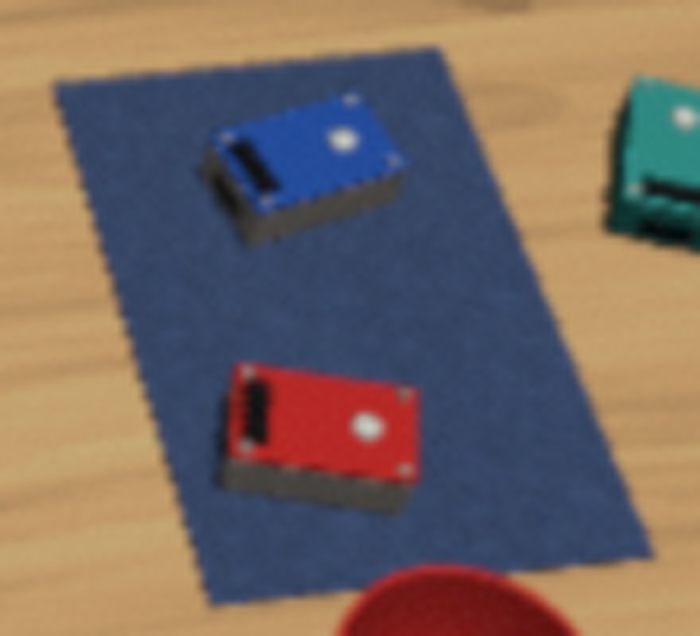

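The lid's black bar sits at its left end, (253,165) in the crop, which is world −y. The module therefore heads about −76° at (0.416, 0.3355), and the bay heads about −90° with its mark at (0.5625, 0.088). I'll move above the module and check with the wrist camera.

```bash
python3 -m handwheel '{"deltas": [[1,-0.76,-0.31,0.2,0],[1,-0.76,-0.31,0.2,0],[1,-0.76,-0.31,0.2,0],[1,-0.76,-0.31,0.2,0],[1,-0.76,-0.31,0.3,0],[1,-0.76,-0.31,0.3,0],[1,-0.76,-0.31,0.3,0],[1,-0.76,-0.32,0.3,0],[1,0,0,0,0.9],[1,0,0,0,0.9],[1,0,0,0,0.9],[1,0,0,0,0.9],[1,0,0,0,0.9],[1,0,0,0,0.7],[1,0,0,0,0]]}'
cat > tool.py <<'E'
from h import *
def tool():
    s=status.get_state(); M=R.from_quat(np.array(s['orientation'])[[1,2,3,0]]).as_matrix()
    return s,M
E
python3 - <<'E'
from tool import *
s,M=tool(); print(s['clock'],s['tcp_pos'],M.round(4).tolist())
c=cam('wrist'); save(c,'w1.png'); P=cloud(c); h=cv2.cvtColor(c['frame'],cv2.COLOR_RGB2HSV)
m=(h[...,0]>100)&(h[...,0]<125)&(h[...,1]>120)&(P[...,2]>.024)&(P[...,2]<.037)
nl,lab,st,ce=cv2.connectedComponentsWithStats(m.astype(np.uint8))
for i in range(1,nl):
    if st[i,4]>400:
        uv=np.argwhere(lab==i)[:,::-1]; w=ray(c,uv,.030)[:,:2]*1000
        print(ce[i],st[i,4],np.median(P[lab==i][:,2]),cv2.minAreaRect(w.astype(np.float32)))
E
```

```text
clock: 1.98
tcp_pos: [0.415, 0.3357, 0.2235]
orientation: [-0.0, 0.615, 0.789, -0.0]
wrist_force: [-0.6, -1.0, -0.0]
finger_gap: 0.0855
grip_force: 0.0
1.975 [0.41495846 0.33574553 0.22352398] [[-0.2443, 0.9697, -0.0007], [0.9697, 0.2443, -0.0003], [-0.0002, -0.0008, -1.0]]
[283.58570483 195.32048312] 6044 0.030229383722324754 ((415.8092956542969, 337.352294921875), (49.83205032348633, 79.95809173583984), 13.147398948669434)
```

View pics/w1.png

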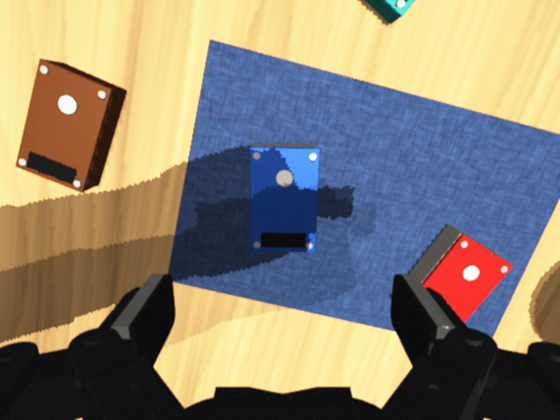

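The wrist view shows the blue module at (284,195), 80×50 mm with its bar at the rear of the tool (tool −x). The red one is well clear at (470,272). Next I'll descend, grip and lift.

```bash
python3 -m handwheel '{"deltas": [[1,0.035,0.03,0.5,0.1],[1,0,0,0.8,0],[1,0,0,0.8,0],[1,0,0,0.8,0],[1,0,0,0.5,0],[1,0,0,0.19,0],[1,0,0,0,0],[-1,0,0,0,0],[-1,0,0,0,0],[-1,0,0,0,0],[-1,0,0,0,0],[-1,0,0,0,0],[-1,0,0,0,0]]}' 40
```

```text
clock: 3.65
tcp_pos: [0.4165, 0.3379, 0.0814]
orientation: [0.0, 0.622, 0.783, 0.001]
wrist_force: [-1.1, -0.5, 6.1]
finger_gap: 0.049
grip_force: 43.3
```

```bash
python3 -m handwheel '{"deltas": [[-1,0,0,-0.4,0],[-1,0,0,-0.8,0],[-1,0,0,-0.8,0],[-1,-0.5,0.15,0,0],[-1,-0.85,0.26,0,0],[-1,-0.85,0.26,0,0],[-1,-0.85,0.26,0,0],[-1,-0.85,0.26,0,0],[-1,-0.85,0.26,0,0],[-1,-0.85,0.26,0,0],[-1,-0.85,0.26,0,0],[-1,-0.46,0.17,0,0],[-1,0,0,0,0.64],[-1,0,0,0,0.64],[-1,0,0,0,0]]}'
python3 - <<'E'
from tool import *
s,M=tool(); print(s['tcp_pos'],M.round(4).tolist(),s['wrist_force'])
c=cam('scene'); save(c,'s2.png'); P=cloud(c); h=cv2.cvtColor(c['frame'],cv2.COLOR_RGB2HSV)
# hood & deck/wall from both start images
import pickle
for n in ['scene','side']:
    c=pickle.load(open(n+'.pkl','rb')); P=cloud(c)
    box=(P[...,0]>.48)&(P[...,0]<.65)&(P[...,1]<.16)&(P[...,1]>-.30)
    for lo,hi,nm in ((.005,.075,'all'),(.033,.045,'walls'),(.046,.055,'hood')):
        q=P[box&(P[...,2]>lo)&(P[...,2]<hi)][:,:2]*1000
        print(n,nm,len(q),cv2.minAreaRect(q.astype(np.float32)))
    for y in np.arange(-.06,.05,.02):
        q=P[box&(abs(P[...,1]-y)<.005)&(P[...,2]>.03)&(P[...,2]<.045)]
        print(round(y,3),(np.sort(q[:,0])*1000).round().astype(int).tolist()[::3])
c=cam('wrist'); save(c,'w2.png')
E
```

```text
clock: 5.52
tcp_pos: [0.5616, 0.088, 0.1604]
orientation: [-0.0, 0.705, 0.709, -0.0]
wrist_force: [-0.6, 0.0, -2.1]
finger_gap: 0.0492
grip_force: 42.4
[0.56158838 0.0879673  0.16041808] [[-0.0062, 1.0, -0.0005], [1.0, 0.0062, 0.0003], [0.0003, -0.0005, -1.0]] [-0.57539563  0.02701882 -2.12394865]
scene all 6658 ((563.6845092773438, -71.53973388671875), (439.0653991699219, 166.02227783203125), 89.94595336914062)
scene walls 749 ((562.493896484375, -117.3896484375), (320.5183410644531, 109.04620361328125), 89.80654907226562)
scene hood 1664 ((560.1824951171875, -215.70408630371094), (125.31682586669922, 111.88330078125), 89.81604766845703)
-0.06 [526, 530, 533, 533, 536, 601, 605, 607, 610, 612]
-0.04 [527, 530, 532, 533, 534, 542, 546, 551, 555, 563, 571, 576, 580, 591, 597, 599, 601, 604, 607, 609, 610, 612, 614]
-0.02 [526, 529, 532, 533, 534, 536, 588, 592, 594, 595, 596, 597]
0.0 [522, 523, 526, 528, 528, 531, 534, 594, 596, 600, 601, 602]
0.02 [515, 519, 521, 523, 525, 601, 604, 605, 607, 608, 611]
0.04 [509, 512, 516, 608, 611, 613, 617]
side all 4568 ((569.78125, -69.70942687988281), (424.6424560546875, 148.1487274169922), 89.4134521484375)
side walls 518 ((560.3959350585938, -119.71658325195312), (322.9329528808594, 110.0951156616211), 89.5982666015625)
side hood 1422 ((560.7816162109375, -216.35433959960938), (129.30099487304688, 111.15008544921875), 89.42774200439453)
-0.06 [527, 529, 532, 605, 606, 609, 612]
-0.04 [527, 530, 535, 538, 545, 549, 551, 555, 558, 561, 564, 567, 570, 573, 576, 579, 583, 585, 589, 591, 594, 597, 598, 601, 605, 605, 608]
-0.02 [528, 529, 534, 590, 592]
0.0 [522, 525, 529, 595, 599]
0.02 [511, 515, 517, 519, 523, 608]
0.04 [509, 513, 613]
```

View pics/w2.png

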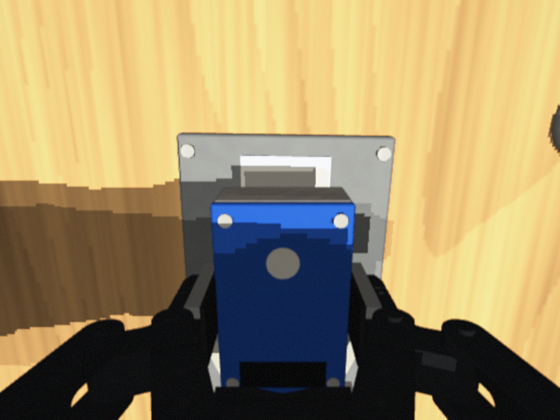

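The held module covers the mark, and the deck's end corners show at (178,134) and (394,137). I'll cast those pixels to points.

Run:
```python
from tool import *
c=cam('wrist')
print('deck end',ray(c,[[178,134],[394,137]],.010).round(4).tolist())
print('mark rear',ray(c,[[240,157],[330,157]],.010).round(4).tolist())
print('lid rear',ray(c,[[212,204],[354,204]],.109).round(4).tolist(),'lid front',ray(c,[[216,386],[350,386]],.109).round(4).tolist())
```

```text
deck end [[0.5005, 0.1415, 0.01], [0.6275, 0.1406, 0.01]]
mark rear [[0.5366, 0.1282, 0.01], [0.5903, 0.1286, 0.01]]
lid rear [[0.5378, 0.1267, 0.109], [0.5864, 0.127, 0.109]] lid front [[0.5358, 0.051, 0.109], [0.5895, 0.0514, 0.109]]
```

```bash
python3 -m handwheel '{"deltas": [[-1,0,0.03,0.5,0],[-1,0,0,0.7,0],[-1,0,0,0.4,0],[-1,0,0,0.16,0],[-1,0,0,0,0],[0.6,0,0,0,0],[0.6,0,0,0,0],[0.6,0,0,0,0]]}'
python3 -m handwheel '{"deltas": [[0.6,0,0,-0.4,0],[0.6,0,0,-0.8,0],[0.6,0,0,-0.8,0],[0.2,0.5,0,-0.5,0],[-0.4,0.8,0,0,0],[-0.8,0.5,0,0,0],[-0.8,0,0,0,0]]}'
python3 - <<'E'
from tool import *
c=cam('scene'); P=cloud(c); h=cv2.cvtColor(c['frame'],cv2.COLOR_RGB2HSV)
m=(h[...,0]>100)&(h[...,0]<125)&(h[...,1]>120)&(P[...,2]>.03)&(P[...,2]<.043)&(P[...,1]>0)&(P[...,1]<.15)&(abs(P[...,0]-.56)<.06)
w=ray(c,np.argwhere(m)[:,::-1],.038)[:,:2]*1000
print(m.sum(),np.median(P[m][:,2]),cv2.minAreaRect(w.astype(np.float32)))
save(c,'s3.png')
c=cam('wrist');save(c,'w3.png')
P=cloud(c); h=cv2.cvtColor(c['frame'],cv2.COLOR_RGB2HSV)
m=(h[...,0]>100)&(h[...,0]<125)&(h[...,1]>120)&(P[...,2]>.03)&(P[...,2]<.043)
w=ray(c,np.argwhere(m)[:,::-1],.038)[:,:2]*1000
if m.sum(): print('wrist',m.sum(),cv2.minAreaRect(w.astype(np.float32)))
E
```

```text
clock: 6.68
tcp_pos: [0.5635, 0.0876, 0.0904]
orientation: [0.0, 0.705, 0.709, 0.0]
wrist_force: [0.2, 0.0, 0.8]
finger_gap: 0.0684
grip_force: 0.0
clock: 7.55
tcp_pos: [0.5625, 0.1608, 0.1901]
orientation: [0.0, 0.705, 0.71, -0.0]
wrist_force: [0.1, -0.1, -0.0]
finger_gap: 0.0085
grip_force: 0.0
394 0.03809126863790008 ((564.1646728515625, 86.99954223632812), (51.60858917236328, 79.71754455566406), 0.4233502745628357)
wrist 1778 ((564.0553588867188, 88.0433578491211), (49.448204040527344, 79.47924041748047), 0.3054521083831787)
```

Run:
```python
from tool import *
s,M=tool();t=s['tcp_pos']
for n in ('side','scene'):
    P=cloud(cam(n))
    m=(abs(P[...,0]-t[0])<.03)&(abs(P[...,1]-t[1])<.02)&(P[...,2]>.05)&(P[...,2]<t[2])
    q=P[m]; print(n,m.sum(),'reach',t[2]-np.sort(q[:,2])[:12], q[np.argsort(q[:,2])[:3]].round(3).tolist(), 'y range low',q[q[:,2]<t[2]-.04][:,1].min(),q[q[:,2]<t[2]-.04][:,1].max())
```

```text
side 218 reach [0.07389479 0.07231044 0.07180582 0.07105922 0.07076274 0.07049312
 0.06861902 0.06828116 0.0678666  0.06748577 0.06595933 0.065922  ] [[0.552, 0.155, 0.116], [0.567, 0.149, 0.117], [0.568, 0.154, 0.118]] y range low 0.14422433909769217 0.16770398738855097
scene 134 reach [0.07336958 0.07018863 0.06913747 0.0668704  0.0663945  0.06637213
 0.06611177 0.06610745 0.0656584  0.06465248 0.06384393 0.06351742] [[0.572, 0.153, 0.116], [0.558, 0.15, 0.12], [0.572, 0.152, 0.121]] y range low 0.1477139755387142 0.16970888805679893
```

```bash
python3 -m handwheel '{"deltas": [[-0.8,0,0.02,0.8,0],[-0.8,0,0,0.9,0],[-0.8,0,0,0.6,0],[-0.8,0,0,0.25,0],[-0.8,0,0,0,0],[-0.8,-0.3,0,0,0],[-0.8,-0.15,0,0,0],[-0.8,-0.15,0,0,0],[-0.8,-0.2,0,0,0],[-0.8,-0.2,0,0,0],[-0.8,-0.2,0,0,0],[-0.8,-0.2,0,0,0]]}'
```

```text
clock: 9.25
tcp_pos: [0.5638, 0.1031, 0.0879]
orientation: [-0.0, 0.705, 0.709, 0.0]
wrist_force: [0.9, 2.9, 2.4]
finger_gap: 0.0085
grip_force: 1.2
```

```bash
python3 -m handwheel '{"deltas": [[-0.8,-0.2,0,0,0],[-0.8,-0.2,0,0,0],[-0.8,-0.2,0,0,0],[-0.8,-0.2,0,0,0],[-0.8,-0.2,0,0,0],[-0.8,-0.2,0,0,0],[-0.8,-0.2,0,0,0],[-0.8,-0.2,0,0,0],[-0.8,-0.2,0,0,0],[-0.8,-0.2,0,0,0],[-0.8,-0.2,0,0,0]]}'
python3 - <<'E'
from h import *
c=cam('scene'); im=c['frame'][190:280,160:360]; cv2.imwrite('pics/s4.png',cv2.resize(im,(800,360),interpolation=cv2.INTER_CUBIC)[...,::-1])
E
```

```text
clock: 10.62
tcp_pos: [0.5637, 0.0157, 0.0878]
orientation: [-0.001, 0.705, 0.709, 0.0]
wrist_force: [-0.0, 4.3, 1.8]
finger_gap: 0.0088
grip_force: 2.1
```

View pics/s4.png

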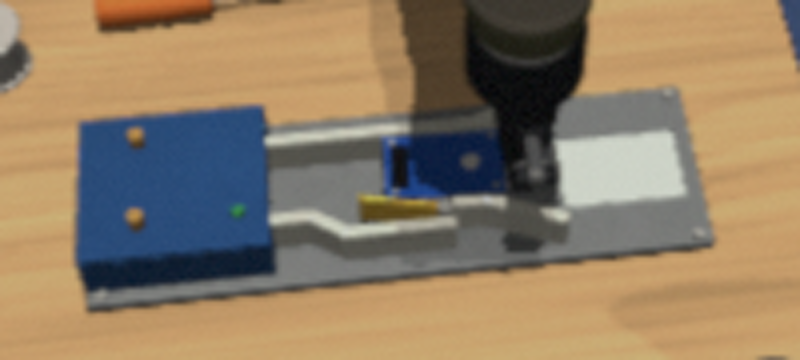

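The gate at (400,205) is swung open against the module, which lies square in the channel with its nose at about bay x = 66 mm. I'll push on and slow down before the pad.

```bash
python3 -m handwheel '{"deltas": [[-0.8,-0.1,0,0,0],[-0.8,-0.1,0,0,0],[-0.8,-0.2,0,0,0],[-0.8,-0.2,0,0,0],[-0.8,-0.2,0,0,0],[-0.8,-0.2,0,0,0],[-0.8,-0.2,0,0,0],[-0.8,-0.2,0,0,0],[-0.8,-0.2,0,0,0],[-0.8,-0.2,0,0,0],[-0.8,-0.2,0,0,0],[-0.8,-0.1,0,0,0],[-0.8,-0.05,0,0,0],[-0.8,-0.05,0,0,0]]}'
```

```text
clock: 12.42
tcp_pos: [0.5645, -0.0724, 0.0878]
orientation: [-0.0, 0.705, 0.709, -0.0]
wrist_force: [-1.4, 3.0, 1.1]
finger_gap: 0.0086
grip_force: 1.2
```

```bash
python3 -m handwheel '{"deltas": [[-0.8,-0.05,0,0,0],[-0.8,-0.05,0,0,0],[-0.8,-0.05,0,0,0],[-0.8,-0.05,0,0,0],[-0.8,-0.05,0,0,0],[-0.8,-0.05,0,0,0],[-0.8,-0.05,0,0,0],[-0.8,-0.05,0,0,0]]}'
python3 -m handwheel '{"deltas": [[-0.8,-0.025,0,0,0],[-0.8,-0.025,0,0,0],[-0.8,-0.02,0,0,0]]}'
```

```text
clock: 13.42
tcp_pos: [0.5645, -0.0883, 0.0878]
orientation: [-0.0, 0.705, 0.709, 0.0]
wrist_force: [-2.3, 3.9, -0.2]
finger_gap: 0.0082
grip_force: 1.9
clock: 13.8
tcp_pos: [0.5645, -0.0911, 0.0878]
orientation: [-0.0, 0.705, 0.709, -0.0]
wrist_force: [-3.8, 4.4, 0.6]
finger_gap: 0.0085
grip_force: 2.1
```

```bash
for i in 1; do python3 -m handwheel '{"deltas": [[-0.8,-0.015,0,0,0],[-0.8,-0.015,0,0,0]]}'; python3 -m handwheel '{"deltas": [[-0.8,-0.015,0,0,0],[-0.8,-0.015,0,0,0]]}'; done | grep -E 'tcp|wrist'
```

```text
tcp_pos: [0.5645, -0.0922, 0.0878]
wrist_force: [-3.4, 4.2, 0.9]
tcp_pos: [0.5645, -0.0934, 0.0878]
wrist_force: [-3.2, 3.3, 1.2]
```

```bash
python3 -m handwheel '{"deltas": [[-0.8,-0.015,0,0,0],[-0.8,-0.015,0,0,0],[-0.8,-0.015,0,0,0]]}'  | grep -E 'tcp|wrist'
```

```text
tcp_pos: [0.5644, -0.0952, 0.0878]
wrist_force: [-3.2, 3.9, 0.5]
```

Run:
```python
from tool import *
s,M=tool(); print(s['tcp_pos'],s['wrist_force'],s['clock'])
```

```text
[ 0.56441853 -0.09515705  0.08780413] [-3.23283922  3.90012223  0.47789195] 14.675
```

```bash
python3 -m handwheel '{"deltas": [[-0.8,-0.015,0,0,0],[-0.8,-0.015,0,0,0],[-0.8,-0.015,0,0,0]]}'  | grep -E 'tcp|wrist'
```

```text
tcp_pos: [0.5644, -0.097, 0.0878]
wrist_force: [-3.5, 5.0, 0.7]
```

```bash
python3 -m handwheel '{"deltas": [[-0.8,-0.015,0,0,0],[-0.8,-0.015,0,0,0]]}'  | grep -E 'tcp|wrist'
```

```text
tcp_pos: [0.5644, -0.0982, 0.0878]
wrist_force: [-3.5, 3.7, 2.2]
```

```bash
python3 -m handwheel '{"deltas": [[-0.8,-0.015,0,0,0],[-0.8,-0.015,0,0,0],[-0.8,-0.015,0,0,0]]}'  | grep -E 'tcp|wrist'
```

```text
tcp_pos: [0.5644, -0.0998, 0.0878]
wrist_force: [-3.3, 4.3, 1.5]
```

```bash
python3 -m handwheel '{"deltas": [[-0.8,-0.015,0,0,0],[-0.8,-0.015,0,0,0],[-0.8,-0.015,0,0,0]]}'  | grep -E 'tcp|wrist'
```

```text
tcp_pos: [0.5644, -0.1016, 0.0878]
wrist_force: [-3.5, 4.0, 1.3]
```

```bash
python3 -m handwheel '{"deltas": [[-0.8,-0.015,0,0,0],[-0.8,-0.015,0,0,0],[-0.8,-0.015,0,0,0]]}'  | grep -E 'tcp|wrist'
```

```text
tcp_pos: [0.5644, -0.1034, 0.0878]
wrist_force: [-3.2, 3.7, 0.6]
```

```bash
python3 -m handwheel '{"deltas": [[-0.8,-0.015,0,0,0],[-0.8,-0.015,0,0,0],[-0.8,-0.015,0,0,0]]}'  | grep -E 'tcp|wrist'
```

```text
tcp_pos: [0.5649, -0.1057, 0.0879]
wrist_force: [-2.7, 2.8, -0.0]
```

```bash
python3 -m handwheel '{"deltas": [[-0.8,-0.015,0,0,0],[-0.8,-0.015,0,0,0],[-0.8,-0.015,0,0,0]]}'  | grep -E 'tcp|wrist'
```

```text
tcp_pos: [0.5648, -0.1067, 0.0879]
wrist_force: [-2.7, 7.5, 1.8]
```

```bash
python3 -m handwheel '{"deltas": [[-0.8,-0.008,0,0,0],[-0.8,0,0,0,0]]}'  | grep -E 'tcp|wrist'
```

```text
tcp_pos: [0.5648, -0.1067, 0.0879]
wrist_force: [-1.2, 7.3, 0.8]
```

```bash
python3 -m handwheel '{"deltas": [[-0.8,-0.01,0,0,0],[-0.8,-0.005,0,0,0],[-0.8,0,0,0,0]]}'  | grep -E 'tcp|wrist'
```

```text
tcp_pos: [0.5648, -0.1068, 0.0879]
wrist_force: [-1.8, 9.2, 1.7]
```

```bash
python3 -m handwheel '{"deltas": [[-0.8,-0.01,0,0,0],[-0.8,-0.01,0,0,0],[-0.8,-0.005,0,0,0],[-0.8,0,0,0,0]]}'  | grep -E 'tcp|wrist'
```

```text
tcp_pos: [0.5648, -0.107, 0.0879]
wrist_force: [-2.0, 12.5, 1.8]
```

```bash
python3 -m handwheel '{"deltas": [[-0.8,-0.005,0,0,0],[-0.8,0,0,0,0],[-0.8,0,0,0,0],[-0.8,0,0,0,0],[-0.8,0,0,0,0],[-0.8,0,0,0,0],[-0.8,0,0,0,0],[-0.8,0,0,0,0],[-0.8,0,0,0,0]]}'  | grep -E 'tcp|wrist|clock'
```

```text
clock: 19.42
tcp_pos: [0.5648, -0.1071, 0.0879]
wrist_force: [-1.7, 11.3, 3.0]
```

Pressed at about 10 N for a second. I'll back off slightly, lift out and check.

```bash
python3 -m handwheel '{"deltas": [[-0.8,0.04,0,0,0],[-0.8,0.05,0,0,0],[-0.8,0.05,0,0,0],[-0.8,0.03,0,0,0],[-0.8,0,0,-0.2,0],[-0.8,0,0,-0.4,0],[-0.8,0,0,-0.6,0],[-0.8,0,0,-0.8,0],[-0.8,0,0,-0.8,0],[-0.8,0.5,0,-0.8,0],[-0.8,0.9,0,-0.3,0],[-0.8,0.9,0,0,0],[-0.8,0.9,0,0,0],[-0.8,0.9,0,0,0],[-0.8,0.9,0,0,0],[-0.8,0,0,0,0],[-0.8,0,0,0,0]]}'
python3 - <<'E'
from h import *
c=cam('scene'); P=cloud(c); h=cv2.cvtColor(c['frame'],cv2.COLOR_RGB2HSV)
cv2.imwrite('pics/s5.png',cv2.resize(c['frame'][130:280,160:460],(800,400),interpolation=cv2.INTER_CUBIC)[...,::-1])
m=(h[...,0]>100)&(h[...,0]<125)&(h[...,1]>120)&(P[...,2]>.03)&(P[...,2]<.042)&(P[...,1]>-.152)&(P[...,1]<0.05)&(abs(P[...,0]-.563)<.03)
w=ray(c,np.argwhere(m)[:,::-1],.038)[:,:2]*1000
print(m.sum(),np.median(P[m][:,2]),cv2.minAreaRect(w.astype(np.float32)),w.max(0))
E
```

```text
clock: 21.55
tcp_pos: [0.564, 0.0971, 0.2448]
orientation: [0.001, 0.705, 0.709, 0.0]
wrist_force: [-0.3, -0.1, -0.5]
finger_gap: 0.0085
grip_force: 0.0
162 0.03797552688702632 ((561.6324462890625, -134.70364379882812), (45.993446350097656, 34.491783142089844), 0.751007080078125) [ 584.6925782  -117.32205208]
```

View pics/s5.png

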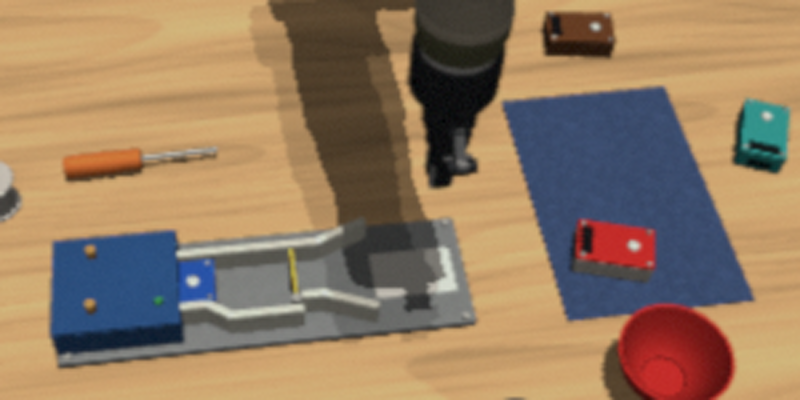

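The gate is shut at (293,273), and the module is flat and square with its rear at (215,280), where I released it. The red module hasn't moved. I'll hand it in.

```bash
python3 -c "
from workcell import hand_in
print(hand_in())"
```

```text
the job is handed in; nothing more can be done
None
```

The job is handed in: the blue module is seated on the pad, pressed for about 1 s at 11–12 N on the wrist (roughly 8–12 N on the pad after friction), with the gate shut behind it; the red module and everything else in the last picture are where they were, and the verdict was not shown.

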